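# Stack the cone washers of a spring buffer with alternating faces

## Robot

A 7-joint arm with a two-finger parallel gripper is mounted at the origin on the work surface. World frame = base frame: x ahead of the robot, y to its left, z up, the work surface at z = 0. Lengths are in m, angles in degrees, forces in N, time in s.
With the tool pointing down it reaches from about 0.4 to 0.875 m from the base axis. Payload 6.5 kg.
Tool frame: the origin (TCP) lies midway between the tips of the shut fingers; the grasp point (between the pads) lies 19 mm behind it; z points along the fingers, y is the direction in which the jaws open and shut (so a half turn about z gives the same grasp; the last joint's range is limited). The gripper opens to 88 mm and grips with 3 to 60 N. Pads are 18 mm wide; open, the fingers measure 123 mm over their backs; the gripper's body (75 mm by 187 mm) begins 45 mm behind the grasp point.
Start: joints at [-76.043, 30.733, -0.252, 88.115, 0.149, 61.152, -4.079], TCP at [0.198, 0.619, 0.204] pointing down, gripper open.
Joint ranges: [-154.64, 154.64], [-21.42, 123.67], [-72.66, 72.17], [13.99, 137.28], [-74.86, 254.86], [10.95, 109.41], [-158.01, 158.01]. Speed limits (degrees/s): [136.94, 136.94, 180, 180, 180, 180, 180].

## Interface

Orientations are given as a 3x3 rotation matrix whose columns are the frame's x, y, z axes.
In Python, from workcell import observe, camera, camera_params, hand_in gives the robot as it stands. The module is installed in compiled form; this text tells all that it offers.
- The arm moves only by the tool drive_tool, never from a script. Its argument "series" is text: rows parted by semicolons, each of 5 numbers parted by spaces: the opening, from 0 (shut) to 1 (fully open), then the shift along the tool's x, y, z in mm, then the turn about the tool's z in rad. A call has 1 to 20 rows; each row is the pose to reach, as a shift and turn from the pose commanded when the call began, along the tool's axes at that moment; what a row does not reach only later rows make up. A row lasts 1/10 s, in which the tool goes at most 50 mm and 8.59 degrees, less where a joint would pass 70% of its speed; a pose out of reach is approached as far as the arm can. A call with a gripper value outside its range is refused whole. The fingers move at their own pace and stop on an object; the grip force is fixed at half the most. Time passes only in rows, so rows that repeat a pose let the fingers close. It gives the time, the measured TCP pose, the force and the opening at its end, in the units of the state.
- observe(): the state, without advancing time (a new reading comes with each control period).
- camera(name): name is "side" or "top" or "wrist"; returns the picture (420x560x3 uint8, blue, green, red); there is no depth.
- camera_params(name): a dict with "vertical_fov" (degrees; the focal length in pixels is half the picture's height over the tangent of half this angle, whatever the lens; pixels are square), "cx", "cy" (the principal point, pixels), "cam_to_world" (4x4, takes a point from camera to world coordinates); the wrist camera has in their place "hand_eye" (4x4, takes a point from camera to tool coordinates, whose origin is the TCP and whose axes are the flange's). Camera axes: x right, y up, looking along -z (the intrinsics and any distortion apply to the point x, -y, -z); pixel columns grow to the right and rows downward; lengths in m; the calibration is good to about 2 mm. A picture is of the moment at which its call begins: read the wrist's pose just before it. camera_params takes no time and is no camera call.
- hand_in(): hands the job in, once; it reports no verdict.
The state is a dict: "time": time; "joints": joint angles; "qvel": joint speeds; "joint_torque": joint torques, N m; "tool_pos": TCP position; "tcp_rot": TCP orientation; "ft_force": force on the tool from outside, world axes, zero at the start; "wrist_torque": the same for the moment, N m; "width": opening from 0.0 (shut) to 1.0 (fully open).
Only numpy, scipy, OpenCV 4.12 (cv2) and the standard library are available. Lean on these libraries where they do the work, as an engineer would, in place of code of your own. Each camera call takes 0.05 s, during which the arm holds its last target. There are 200 camera calls.

## Task

Build the spring buffer pack: take the three cone washers from the rack and lower them over the upright pin of the assembly stand, the first with its domed side up, the second with its hollow side up, the third with its domed side up again, each lying flat on the one below. Any washer may go in any layer; lower each all the way down rather than letting it drop along the pin, and leave the puck, beaker and spacer ring where they are.

Things in the scene. Friction and masses are not known exactly. Their poses are not given: they have to be found in the camera images.
- washer1 (a point): one of three like steel cone washers (disc springs), 66 mm outside diameter, 26 mm bore, 13 mm high over all; the point is on its axis, half-way up; its x axis is the washer's axis and points to the domed side. At the start it stands on edge in a rack slot, centre 60 mm above the table, x axis nearly level (leaning up to 0.07 rad), along the rack either way
- washer2 (a point): one of three like steel cone washers (disc springs), 66 mm outside diameter, 26 mm bore, 13 mm high over all; the point is on its axis, half-way up; its x axis is the washer's axis and points to the domed side. At the start it stands on edge in a rack slot, centre 60 mm above the table, x axis nearly level (leaning up to 0.07 rad), along the rack either way
- washer3 (a point): one of three like steel cone washers (disc springs), 66 mm outside diameter, 26 mm bore, 13 mm high over all; the point is on its axis, half-way up; its x axis is the washer's axis and points to the domed side. At the start it stands on edge in a rack slot, centre 60 mm above the table, x axis nearly level (leaning up to 0.07 rad), along the rack either way
- w1: the body of washer 1 (same point and axes as its point): cylindrical rim 6 mm thick, 0.5 to 6.5 mm from the point towards the hollow side, with a flat foot of radius 27 to 33 mm; the domed side ends in a flat 34 mm across round the bore. Mass 0.11 to 0.18 kg
- w2: the body of washer 2 (same point and axes as its point): cylindrical rim 6 mm thick, 0.5 to 6.5 mm from the point towards the hollow side, with a flat foot of radius 27 to 33 mm; the domed side ends in a flat 34 mm across round the bore. Mass 0.11 to 0.18 kg
- w3: the body of washer 3 (same point and axes as its point): cylindrical rim 6 mm thick, 0.5 to 6.5 mm from the point towards the hollow side, with a flat foot of radius 27 to 33 mm; the domed side ends in a flat 34 mm across round the bore. Mass 0.11 to 0.18 kg
- rack: fixed rack; base 60 x 360 x 12 mm, origin under its centre, length along its y axis (the washers' axis too). Slots at y = -130, 0, 130 mm: the rim rests on two 8 mm rods 34 mm apart, between two upright fins (40 mm wide along x, 5 mm thick, tops 46 mm above the table, 14.6 mm between them): lift a washer 35 mm straight up to clear them. End blocks 34 mm high
- seat (a point): centre of the fixed stand's round seat, 60 mm above the table, z up; seat 60 mm in diameter (less than a washer, so fingers pass beside it) on a 44 mm column above a 100 x 100 x 12 mm base. From it rises the pin, 21 mm in diameter, top 62 mm above the seat, tapered over the last 10 mm. Seated washers' centres lie 6.5, 19.5 and 32.5 mm above the seat
- post: fixed upright aluminium profile, 30 x 30 mm, 226 mm tall with cap, foot 50 x 50 mm, near the stand; origin at its foot. An obstacle: do not run into it
- puck: loose red puck, 48 mm in diameter, 42 mm high, origin under its centre; bystander
- beaker: loose white plastic beaker, 84 mm across the rim, 100 mm high, origin under its centre; bystander
- spacer: loose flat dark spacer ring, 66 mm in diameter, 10 mm thick, lying on the table, origin under its centre; bystander, not one of the cone washers
Mind the look-alikes: they are no part of the job. What is shaped like the w2 but red or turquoise is not meant.

How it is judged:
By the outcome, as a careful person would: the job done as asked, in the order asked, and still so for the second after the job is handed in, with the robot touching nothing.
It also fails if it takes over 72 s, if anything falls off the work surface, if the arm or the gripper's body presses on something with over 40 N, if the wrist force passes 120 N, or if a joint passes its speed limit or range.

## Working session

There is one attempt and no reset: what is moved stays moved. The work goes in short steps, Python scripts to look and compute and a tool call to move; the robot and the scene stay as the last step left them, time stands still between calls to the robot, and variables do not carry over. Pictures are saved under pics/ and viewed, about 8 in all and at most 12, crops included, and the job is handed in when it is done.

Besides the shell and the picture viewer there is one more tool, called after ">>>" as name(argument=value, ...) on one line, values as JSON. drive_tool: Moves the arm, as the interface text tells. Its arguments: {"type":"object","properties":{"series":{"type":"string"}},"required":["series"]}

```bash
mkdir -p pics
python3 - <<'E'
from workcell import *
import cv2,numpy as np
s=observe();print({k:np.round(v,3).tolist() for k,v in s.items()})
for n in("top","side","wrist"):
    p=camera_params(n);print(n,{k:np.round(v,4).tolist() for k,v in p.items()})
a=[camera(n) for n in("top","side","wrist")]
for n,i in zip(("top","side","wrist"),a):cv2.imwrite(f"pics/{n}0.png",i)
E
```

```text
{'time': 0.0, 'joints': [-76.043, 30.779, -0.253, 88.169, 0.148, 61.152, -4.081], 'qvel': [-0.025, -0.034, 0.002, 0.049, 0.035, 0.047, -0.033], 'joint_torque': [0.0, -57.097, 0.991, -25.16, -0.056, 0.018, 0.0], 'tool_pos': [0.198, 0.618, 0.203], 'tcp_rot': [[-0.952, 0.305, -0.0], [0.305, 0.952, -0.002], [-0.0, -0.002, -1.0]], 'ft_force': [0.349, 0.53, 0.657], 'wrist_torque': [0.036, -0.011, -0.003], 'width': 1.0}
top {'vertical_fov': 46.4271, 'cx': 267.9179, 'cy': 209.917, 'cam_to_world': [[0.0068, 0.993, -0.1179, 0.3808], [-1.0, 0.0064, -0.0037, -0.0083], [-0.0029, 0.1179, 0.993, 1.4563], [0.0, 0.0, 0.0, 1.0]]}
side {'vertical_fov': 53.2872, 'cx': 281.7447, 'cy': 209.121, 'cam_to_world': [[0.7245, 0.448, -0.5239, 0.0407], [-0.6892, 0.487, -0.5366, -0.5488], [0.0147, 0.7498, 0.6615, 0.711], [0.0, 0.0, 0.0, 1.0]]}
wrist {'vertical_fov': 64.0926, 'cx': 277.445, 'cy': 207.997, 'hand_eye': [[0.001, 0.9617, 0.2741, 0.0701], [1.0, -0.0011, 0.0002, 0.0002], [0.0005, 0.2741, -0.9617, -0.1804], [0.0, 0.0, 0.0, 1.0]]}
```

View pics/top0.png

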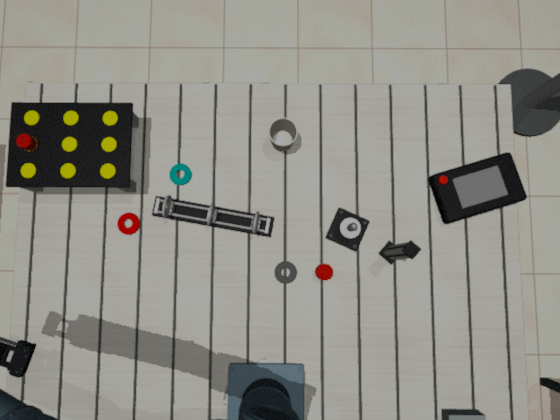

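View pics/side0.png

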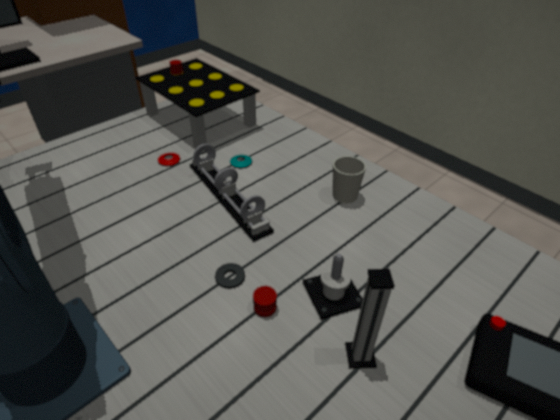

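Top view: the rack runs from about (160,207) to (268,225), with three grey washers near (168,205), (211,213) and (262,222). The stand is at (349,229), the post at about (390,252) at its foot, the grey spacer ring at (286,272), the puck at (324,271) and the beaker at (283,135).

Look-alikes: a red ring at (129,223), a turquoise ring at (181,174) and the flat dark spacer at (286,272). The wanted washers are the three grey ones on edge in the rack, side view (204,155), (228,180), (253,206). I'll measure these and check them in one close crop.

```bash
cat > h.py <<'E'
import numpy as np,cv2
from workcell import *
def K(p): f=210/np.tan(np.radians(p["vertical_fov"])/2); return f,p["cx"],p["cy"]
def pose(p,s=None):
    if "cam_to_world" in p: return np.array(p["cam_to_world"])
    T=np.eye(4);T[:3,:3]=s["tcp_rot"];T[:3,3]=s["tool_pos"];return T@np.array(p["hand_eye"])
def ray(n,uv,z,s=None):
    p=camera_params(n);f,cx,cy=K(p);T=pose(p,s)
    d=T[:3,:3]@np.array([(uv[0]-cx)/f,-(uv[1]-cy)/f,-1]);o=T[:3,3]
    return o+d*(z-o[2])/d[2]
def proj(n,P,s=None):
    p=camera_params(n);f,cx,cy=K(p);T=pose(p,s)
    c=T[:3,:3].T@(np.array(P)-T[:3,3]);return np.array([cx+f*c[0]/-c[2],cy-f*c[1]/-c[2]])
E
python3 - <<'E'
from h import *
for nm,uv,z in [("rackL",(155,206),.034),("rackR",(272,226),.034),("red",(129,223),.01),("turq",(181,174),.01),("spacer",(286,272),.01),("puck",(324,271),.042),("pin",(353,227),.122),("standbase",(348,230),.012),("postfoot",(388,253),0),("beaker",(283,135),.1),("robot",(265,395),0)]:
    print(nm,ray("top",uv,z).round(3))
for nm,uv,z in [("spacer",(230,275),.01),("puck",(265,295),.042),("pintop",(338,258),.122),("post",(362,355),.0),("postcap",(380,278),.226),("red",(169,159),.01),("w",(204,155),.06),("w",(228,180),.06),("w",(253,206),.06)]:
    print("S",nm,ray("side",uv,z).round(3))
a=cv2.imread("pics/side0.png")[130:250,180:285];b=cv2.imread("pics/top0.png")[185:270,145:435]
a=cv2.resize(a,None,fx=4.5,fy=4.5,interpolation=3);b=cv2.resize(b,None,fx=2.7,fy=2.7,interpolation=3)
c=np.zeros((600,800,3),np.uint8);c[:a.shape[0]//1,:a.shape[1]]=a;
cv2.imwrite("pics/crop1.png",np.clip(a*1.3,0,255).astype(np.uint8));cv2.imwrite("pics/crop2.png",b)
E
```

```text
rackL [0.559 0.328 0.034]
rackR [ 0.503 -0.015  0.034]
red [0.511 0.409 0.01 ]
turq [0.659 0.259 0.01 ]
spacer [ 0.37  -0.057  0.01 ]
puck [ 0.374 -0.165  0.042]
pin [ 0.494 -0.236  0.122]
standbase [ 0.494 -0.24   0.012]
postfoot [ 0.427 -0.359  0.   ]
beaker [ 0.756 -0.045  0.1  ]
robot [0.019 0.002 0.   ]
S spacer [ 0.367 -0.06   0.01 ]
S puck [ 0.371 -0.168  0.042]
S pintop [ 0.489 -0.244  0.122]
S post [ 0.432 -0.367  0.   ]
S postcap [ 0.426 -0.366  0.226]
S red [0.506 0.402 0.01 ]
S w [0.554 0.286 0.06 ]
S w [0.533 0.153 0.06 ]
S w [0.514 0.033 0.06 ]
```

View pics/crop1.png

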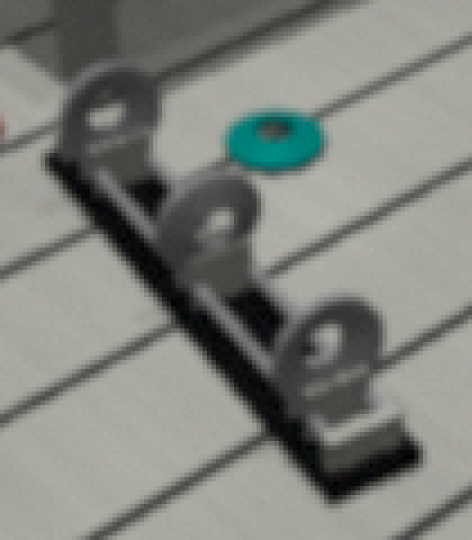

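>>> drive_tool(series="1 -20 -15 0 0.06; 1 -55 -41 0 0.17; 1 -95 -70 0 0.29; 1 -135 -100 0 0.42; 1 -175 -129 0 0.54; 1 -215 -159 0 0.67; 1 -255 -188 0 0.79; 1 -295 -218 0 0.92; 1 -335 -247 0 1.04; 1 -375 -277 0 1.16; 1 -415 -306 0 1.29; 1 -445 -328 0 1.38; 1 -458 -338 0 1.422; 1 -458 -338 0 1.422; 1 -458 -338 0 1.422")

```text
time: 1.65
tool_pos: [0.5304, 0.1592, 0.2038]
tcp_rot: [[0.157, 0.988, -0.001], [0.988, -0.157, 0.001], [0.001, -0.001, -1.0]]
ft_force: [-1.1, 0.3, -1.2]
width: 1.0
```

```bash
cat > snap.py <<'E'
import sys,json
from h import *
s=observe();i=camera("wrist");cv2.imwrite(f"pics/{sys.argv[1]}.png",i)
json.dump({k:np.array(v).tolist() for k,v in s.items()},open(f"pics/{sys.argv[1]}.json","w"))
print(s["time"],np.round(s["tool_pos"],4),np.round(s["tcp_rot"],3).tolist(),np.round(s["ft_force"],1),s["width"])
E
python3 snap.py w1
```

```text
1.65 [0.5304 0.1592 0.2038] [[0.157, 0.988, -0.001], [0.988, -0.157, 0.001], [0.001, -0.001, -1.0]] [-1.1  0.3 -1.2] 1.0004584693127774
```

View pics/w1.png

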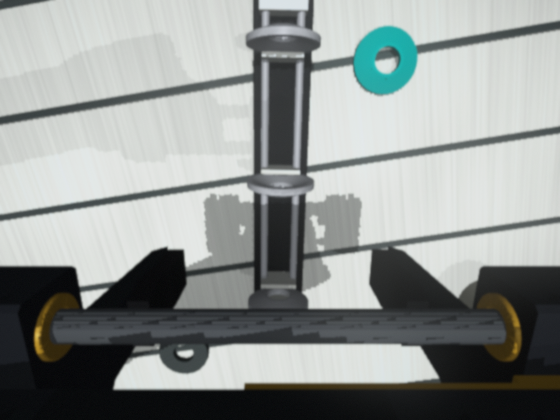

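Run:
```python
from h import *
i=cv2.imread("pics/w1.png")
a=[cv2.resize(i[r:r+36,225:335],None,fx=5,fy=5,interpolation=3) for r in (18,162,280)]
cv2.imwrite("pics/c3.png",np.vstack(a))
```

```text
(no output)
```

View pics/c3.png

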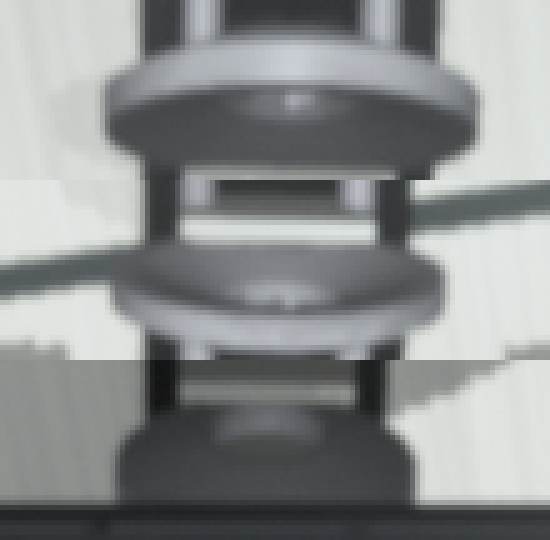

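Run:
```python
from h import *
import json
s=json.load(open("pics/w1.json"))
ax=np.array([.161,.987,0])
for nm,c in [("far",(.552,.284,.06)),("mid",(.531,.156,.06)),("near",(.510,.028,.06))]:
    c=np.array(c)
    for d in (-.0065,0,.0065): print(nm,d,"axis",proj("wrist",c+d*ax,s).round(1),"top",proj("wrist",c+d*ax+[0,0,.033],s).round(1))
    for q in(-1,1): print("  fin top outer",q,proj("wrist",c+[0,0,-.014]+q*.0123*ax,s).round(1))
for uv in((282,33),(281,180),(278,300)):print(ray("wrist",uv,.06,s).round(4))
for v in (18+75/5,162+(350-180)/5):print(v,ray("wrist",(281,v),.093,s).round(4))
```

```text
far -0.0065 axis [279.3  54.2] top [279.4  47.4]
far 0 axis [279.4  46.2] top [279.5  38.4]
far 0.0065 axis [279.4  38.1] top [279.5  29.2]
  fin top outer -1 [279.2  63.5]
  fin top outer 1 [279.4  34.4]
mid -0.0065 axis [278.4 196. ] top [278.4 204.9]
mid 0 axis [278.4 189.6] top [278.4 197.9]
mid 0.0065 axis [278.4 183.2] top [278.4 190.8]
  fin top outer -1 [278.3 198.2]
  fin top outer 1 [278.5 174.8]
near -0.0065 axis [277.6 310.4] top [277.5 329. ]
near 0 axis [277.6 305.2] top [277.6 323.4]
near 0.0065 axis [277.7 299.9] top [277.6 317.8]
  fin top outer -1 [277.6 307.9]
  fin top outer 1 [277.7 288.7]
[0.5559 0.2941 0.06  ]
[0.535  0.1652 0.06  ]
[0.5114 0.0343 0.06  ]
33.0 [0.5538 0.2876 0.093 ]
196.0 [0.5336 0.1573 0.093 ]
```

>>> drive_tool(series="1 -30 0 15 0; 1 -65 1 40 0; 1 -100 2 60 0; 1 -126 2 70 0; 1 -126 2 70 0; 1 -126 2 70 0")

```text
time: 2.3
tool_pos: [0.5128, 0.0347, 0.1341]
tcp_rot: [[0.158, 0.987, -0.0], [0.987, -0.158, 0.001], [0.001, -0.001, -1.0]]
ft_force: [-0.3, 0.4, -0.1]
width: 1.0
```

```bash
python3 snap.py w2
```

```text
2.3 [0.5128 0.0347 0.1341] [[0.158, 0.987, -0.0], [0.987, -0.158, 0.001], [0.001, -0.001, -1.0]] [-0.3  0.4 -0.1] 1.0000505038603285
```

View pics/w2.png

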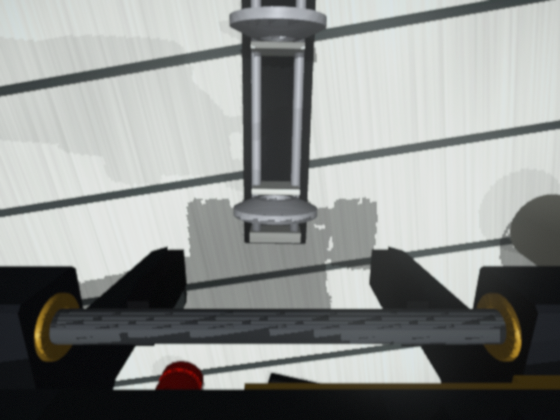

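Run:
```python
from h import *
import json
s=json.load(open("pics/w2.json"))
i=cv2.imread("pics/w2.png")
a=[cv2.resize(i[r:r+h,220:340],None,fx=6,fy=6,interpolation=3) for r,h in((0,40),(182,56))]
cv2.imwrite("pics/c4.png",np.clip(np.vstack(a)*1.5,0,255).astype(np.uint8))
ax=np.array([.161,.987,0])
for nm,c in [("mid",(.532,.162,.06)),("near",(.511,.034,.06))]:
    c=np.array(c)
    for d in (-.0065,0,.0065): print(nm,d,"axis",proj("wrist",c+d*ax,s).round(1),"top",proj("wrist",c+d*ax+[0,0,.033],s).round(1))
    for q in(-1,1): print("  fin top outer",q,proj("wrist",c+[0,0,-.014]+q*.0123*ax,s).round(1))
```

```text
mid -0.0065 axis [275.3  34.3] top [274.8  21.9]
mid 0 axis [275.3  23.8] top [274.8   9.6]
mid 0.0065 axis [275.3  13.1] top [274.9  -2.9]
  fin top outer -1 [275.4  47.3]
  fin top outer 1 [275.5   9.6]
near -0.0065 axis [274.8 214.7] top [274.3 228.6]
near 0 axis [274.8 206.8] top [274.3 219.7]
near 0.0065 axis [274.8 198.8] top [274.3 210.8]
  fin top outer -1 [274.9 216.4]
  fin top outer 1 [275.  187.7]
```

View pics/c4.png

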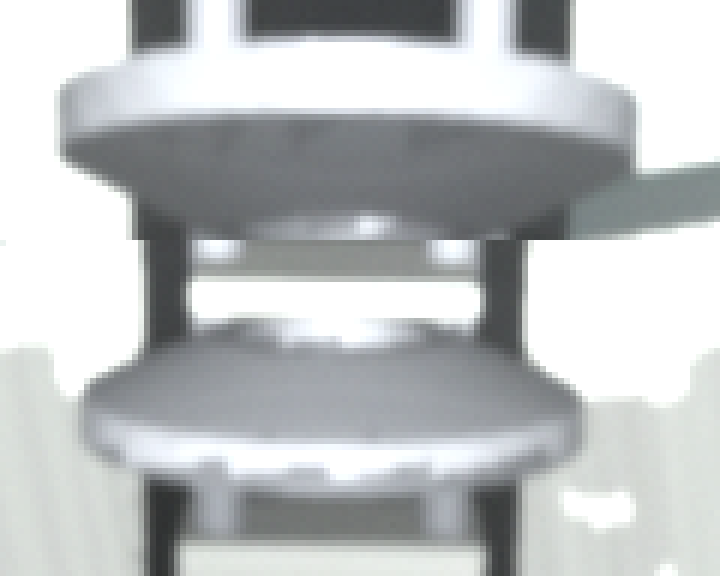

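Close crop: the near washer at (276,210) shows its domed face towards +y (tool +x). The middle washer at (278,15) shows its domed face towards −y. The far washer shows its hollow side towards −y, so its dome points +y. The near one is grey, on edge and between fins, so I take it first.

>>> drive_tool(series="1 0 0 25 0; 1 0 0 55 0; 1 0 0 75 0; 1 0 0 79 0; 1 0 0 79 0; 0 0 0 79 0; 0 0 0 79 0; 0 0 0 79 0; 0 0 0 79 0; 0 0 0 79 0; 0 0 0 79 0; 0 0 0 74 0; 0 0 0 60 0; 0 0 0 45 0; 0 0 0 35 0; 0 0 0 35 0")

```text
time: 3.95
tool_pos: [0.5144, 0.033, 0.101]
tcp_rot: [[0.16, 0.987, 0.003], [0.987, -0.16, 0.001], [0.001, 0.003, -1.0]]
ft_force: [-0.6, -0.2, -0.4]
width: 0.027
```

```bash
python3 snap.py w3
```

```text
3.95 [0.5144 0.033  0.101 ] [[0.16, 0.987, 0.003], [0.987, -0.16, 0.001], [0.001, 0.003, -1.0]] [-0.6 -0.2 -0.4] 0.027414943432851543
```

View pics/w3.png

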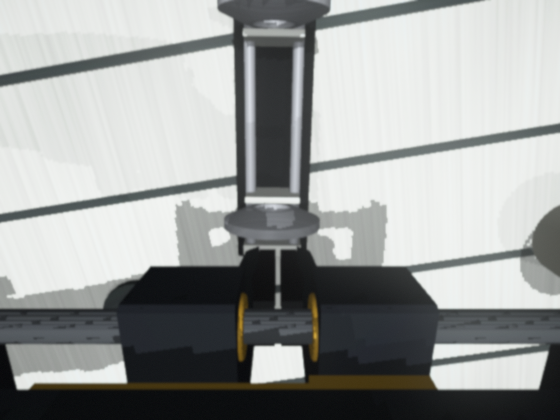

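The grasp missed: the fingers shut to 0.03 and the washer is still in its slot at (272,218). The visible finger ends at about row 248 don't match the projected TCP at row 239. I'll zoom in.

Run:
```python
from h import *
a=cv2.imread("pics/w3.png")[180:320,190:365];b=cv2.imread("pics/w2.png")[180:320,130:220]
o=np.hstack([a,b]);o=cv2.resize(o,None,fx=3,fy=3,interpolation=3)
cv2.imwrite("pics/c5.png",np.clip(255*(o/255.)**.5,0,255).astype(np.uint8))
```

```text
(no output)
```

View pics/c5.png

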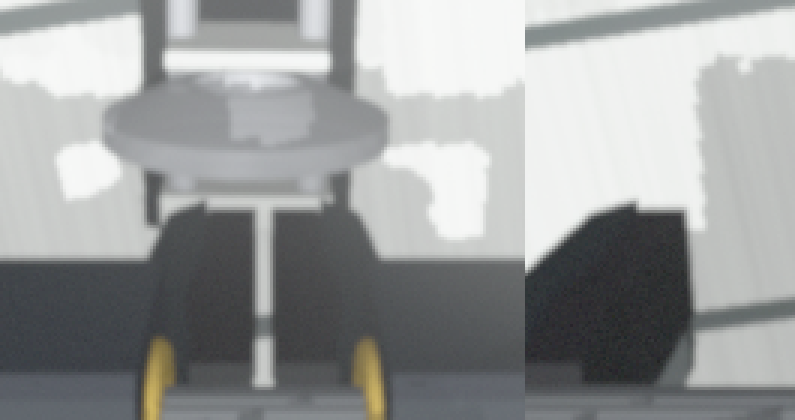

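>>> drive_tool(series="1 0 0 0 0; 1 0 0 0 0; 1 0 0 0 0; 1 0 0 0 0; 1 0 0 15 0; 1 0 0 40 0; 1 0 0 57 0; 1 0 0 61 0; 1 0 0 61 0; 0 0 0 61 0; 0 0 0 61 0; 0 0 0 61 0; 0 0 0 61 0")

```text
time: 5.3
tool_pos: [0.5113, 0.0331, 0.038]
tcp_rot: [[0.16, 0.987, -0.003], [0.987, -0.16, 0.001], [-0.0, -0.003, -1.0]]
ft_force: [-5.9, 1.4, 4.3]
width: 0.642
```

Run:
```python
from h import *
s=observe();print(s["time"],s["width"],s["tool_pos"],s["ft_force"],s["wrist_torque"])
i=camera("wrist");cv2.imwrite("pics/w4.png",i)
b=cv2.imread("pics/w3.png")
for n,j in(("w4",i),("w3",b)):
  g=cv2.cvtColor(j,6)
  for r in (215,225,235,245,255,265,275,285,295): print(n,r,g[r,180:376:7].tolist())
```

```text
5.3 0.6417756401953796 [0.51134149 0.03310707 0.03798192] [-5.94561479  1.35278175  4.25718144] [ 0.13571352  1.34264194 -0.0019784 ]
w4 215 [172, 233, 212, 149, 146, 144, 143, 135, 38, 146, 156, 105, 105, 104, 105, 106, 106, 121, 184, 49, 47, 228, 204, 143, 150, 170, 168, 197]
w4 225 [168, 162, 167, 164, 163, 164, 160, 157, 30, 227, 225, 224, 220, 216, 214, 210, 204, 201, 194, 88, 43, 146, 145, 143, 145, 169, 168, 168]
w4 235 [165, 164, 167, 163, 167, 167, 165, 155, 28, 98, 81, 77, 104, 119, 132, 120, 102, 76, 102, 36, 51, 165, 161, 144, 152, 168, 167, 166]
w4 245 [164, 164, 227, 152, 167, 164, 97, 67, 69, 73, 76, 76, 94, 91, 94, 98, 102, 77, 76, 75, 73, 86, 160, 162, 160, 157, 167, 236]
w4 255 [162, 17, 18, 16, 18, 17, 72, 75, 77, 78, 81, 81, 83, 83, 85, 85, 86, 85, 82, 78, 78, 76, 74, 34, 36, 38, 39, 42]
w4 265 [17, 16, 15, 15, 16, 23, 76, 77, 80, 82, 84, 85, 86, 86, 85, 86, 85, 86, 86, 86, 83, 78, 77, 31, 32, 34, 35, 38]
w4 275 [13, 15, 14, 14, 14, 19, 102, 113, 117, 112, 97, 91, 90, 90, 90, 91, 93, 93, 96, 111, 109, 100, 96, 29, 30, 30, 31, 34]
w4 285 [11, 12, 11, 12, 11, 13, 16
[... 749 characters left out ...]
8, 131, 107, 91, 160, 162, 162, 197, 238, 236, 168, 167, 168]
w3 255 [168, 161, 161, 166, 162, 162, 161, 163, 154, 61, 26, 25, 24, 25, 161, 26, 29, 32, 33, 146, 162, 160, 180, 237, 236, 166, 167, 167]
w3 265 [143, 127, 125, 126, 123, 123, 126, 127, 126, 20, 22, 21, 21, 21, 153, 24, 24, 28, 29, 32, 127, 123, 125, 129, 129, 132, 131, 132]
w3 275 [17, 18, 19, 20, 18, 20, 21, 20, 21, 17, 19, 18, 19, 19, 157, 20, 22, 23, 26, 26, 32, 33, 34, 35, 37, 39, 41, 42]
w3 285 [17, 17, 17, 17, 18, 19, 18, 19, 19, 16, 19, 15, 17, 17, 82, 18, 20, 20, 24, 24, 28, 29, 29, 31, 32, 33, 35, 37]
w3 295 [16, 15, 16, 17, 17, 18, 17, 18, 18, 54, 17, 14, 15, 16, 156, 17, 16, 18, 22, 56, 25, 24, 27, 27, 27, 29, 29, 32]
```

View pics/w4.png

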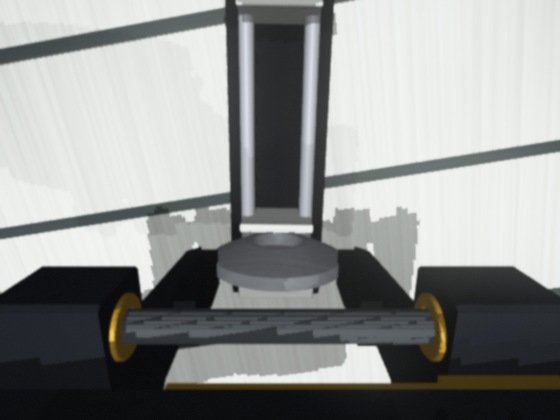

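>>> drive_tool(series="1 0 0 0 0; 1 0 0 0 0; 1 0 0 4 0; 1 0 0 8 0; 1 0 0 12 0; 1 0 0 12 0; 0 0 0 12 0; 0 0 0 12 0; 0 0 0 12 0; 0 0 0 12 0; 0 0 0 12 0")

```text
time: 6.45
tool_pos: [0.5118, 0.0332, 0.0261]
tcp_rot: [[0.16, 0.987, -0.002], [0.987, -0.16, 0.001], [0.0, -0.002, -1.0]]
ft_force: [-5.6, 1.5, 6.1]
width: 0.725
```

>>> drive_tool(series="1 0 0 0 0; 1 0 0 0 0; 1 0 0 4 0; 1 0 0 8 0; 1 0 0 13 0; 1 0 0 13 0; 0 0 0 13 0; 0 0 0 13 0; 0 0 0 13 0; 0 0 0 13 0")

```text
time: 7.45
tool_pos: [0.5116, 0.0331, 0.0131]
tcp_rot: [[0.16, 0.987, -0.003], [0.987, -0.16, 0.001], [0.0, -0.003, -1.0]]
ft_force: [-4.9, 1.5, 5.4]
width: 0.729
```

>>> drive_tool(series="0 0 0 -8 0; 0 0 0 -22 0; 0 0 0 -38 0; 0 0 0 -50 0; 0 -8 8 -55 0; 0 -25 26 -55 0; 0 -45 48 -55 0; 0 -67 70 -55 0; 0 -89 93 -55 0; 0 -108 114 -55 0; 0 -120 126 -50 0; 0 -124 130 -45 0; 0 -124 130 -40 0; 0 -124 130 -40 0")

```text
time: 8.85
tool_pos: [0.6203, -0.1093, 0.052]
tcp_rot: [[0.159, 0.987, -0.002], [0.987, -0.159, 0.001], [0.001, -0.003, -1.0]]
ft_force: [-0.0, -0.4, -1.3]
width: 0.73
```

```bash
python3 snap.py w5;python3 - <<'E'
from h import *
i=cv2.imread("pics/w5.png");cv2.imwrite("pics/c6.png",i[190:400,120:440])
E
```

```text
8.85 [ 0.6203 -0.1093  0.052 ] [[0.159, 0.987, -0.002], [0.987, -0.159, 0.001], [0.001, -0.003, -1.0]] [-0.  -0.4 -1.3] 0.7297243615022311
```

View pics/c6.png

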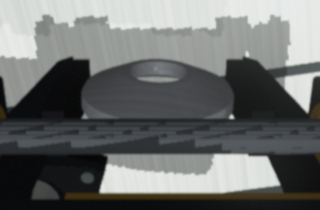

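>>> drive_tool(series="0 0 0 12 0; 0 0 0 30 0; 0 0 0 48 0; 0 0 0 60 0; 0 0 0 64 0; 0 0 0 66 0; 0 0 0 67 0; 0 -6 0 67 0; 0 -11.5 0 69 0; 0 -17 0 71 0; 0 -22 0 75 0; 0 -26.5 0 78.5 0; 0 -30 0 83 0; 0 -30 0 83 0")

```text
time: 10.3
tool_pos: [0.6175, -0.1451, -0.0281]
tcp_rot: [[0.164, 0.986, 0.003], [0.986, -0.164, -0.004], [-0.004, 0.004, -1.0]]
ft_force: [-1.5, -4.7, 6.1]
width: 0.727
```

```bash
python3 snap.py w6
python3 - <<'E'
from h import *
i=cv2.imread("pics/w6.png")
g=cv2.cvtColor(i,6)
for r in range(200,310,8): print(r,g[r,190:370:8].tolist())
E
```

```text
10.3 [ 0.6175 -0.1451 -0.0281] [[0.164, 0.986, 0.003], [0.986, -0.164, -0.004], [-0.004, 0.004, -1.0]] [-1.5 -4.7  6.1] 0.7265901398990947
200 [213, 210, 208, 212, 208, 211, 208, 214, 208, 210, 217, 215, 212, 219, 212, 212, 214, 213, 213, 213, 212, 217, 213]
208 [210, 208, 208, 209, 208, 214, 210, 212, 210, 210, 215, 214, 197, 219, 221, 220, 215, 212, 213, 214, 211, 217, 214]
216 [209, 208, 211, 208, 209, 214, 211, 148, 134, 133, 135, 140, 137, 140, 140, 201, 214, 209, 213, 213, 211, 216, 213]
224 [128, 170, 212, 208, 211, 209, 132, 135, 134, 134, 133, 138, 138, 139, 139, 139, 140, 206, 211, 212, 212, 210, 135]
232 [130, 145, 211, 207, 162, 138, 136, 134, 131, 129, 130, 137, 138, 140, 142, 142, 138, 138, 210, 210, 212, 210, 133]
240 [129, 125, 126, 172, 141, 143, 139, 140, 136, 135, 135, 131, 136, 136, 137, 137, 137, 132, 131, 148, 133, 130, 133]
248 [29, 102, 103, 86, 88, 88, 116, 98, 90, 143, 139, 105, 103, 143, 116, 94, 125, 90, 90, 106, 109, 107, 55]
256 [13, 14, 30, 86, 87, 86, 86, 88, 92, 77, 123, 128, 122, 87, 102, 96, 97, 89, 90, 89, 34, 34, 34]
264 [9, 13, 84, 89, 88, 87, 87, 90, 88, 127, 125, 126, 128, 128, 79, 98, 96, 90, 88, 87, 54, 31, 30]
272 [9, 9, 88, 89, 88, 89, 90, 91, 124, 127, 123, 125, 129, 129, 130, 102, 98, 98, 88, 88, 79, 27, 26]
280 [10, 9, 93, 90, 91, 91, 90, 81, 123, 126, 123, 124, 127, 121, 94, 92, 98, 96, 87, 87, 87, 25, 24]
288 [9, 8, 94, 92, 93, 92, 92, 86, 67, 42, 39, 40, 41, 42, 42, 97, 102, 101, 90, 89, 87, 23, 22]
296 [8, 10, 93, 93, 95, 93, 95, 96, 39, 38, 37, 39, 51, 86, 134, 106, 105, 100, 92, 90, 88, 22, 20]
304 [9, 10, 91, 92, 95, 95, 96, 97, 112, 135, 143, 140, 142, 143, 111, 101, 93, 92, 92, 91, 89, 21, 21]
```

>>> drive_tool(series="0 -1.5 0 2 0; 0 -3 0 4 0; 0 -4 0 6 0; 0 -4 0 6 0; 0.85 -4 0 6 0; 1 -4 0 6 0; 1 -4 0 6 0; 1 -4 0 6 0; 1 -4 0 6 0")

```text
time: 11.25
tool_pos: [0.6196, -0.1455, -0.0338]
tcp_rot: [[0.161, 0.987, 0.007], [0.987, -0.161, -0.002], [-0.001, 0.007, -1.0]]
ft_force: [3.6, -2.0, 6.8]
width: 1.0
```

```bash
python3 snap.py w7
python3 - <<'E'
from h import *
i=cv2.imread("pics/w7.png")
g=cv2.cvtColor(i,6)
for r in range(200,310,8): print(r,g[r,190:370:8].tolist())
E
```

```text
11.25 [ 0.6196 -0.1455 -0.0338] [[0.161, 0.987, 0.007], [0.987, -0.161, -0.002], [-0.001, 0.007, -1.0]] [ 3.6 -2.   6.8] 0.9999281674913749
200 [202, 200, 202, 199, 205, 202, 205, 203, 203, 208, 206, 204, 210, 207, 204, 207, 204, 205, 203, 206, 203, 209, 207]
208 [200, 201, 200, 200, 207, 204, 202, 203, 202, 203, 205, 206, 208, 209, 206, 207, 205, 205, 203, 205, 203, 210, 206]
216 [200, 204, 200, 202, 206, 203, 200, 166, 95, 146, 164, 163, 151, 97, 147, 218, 217, 217, 217, 205, 203, 209, 206]
224 [205, 205, 199, 206, 202, 193, 136, 165, 167, 171, 175, 185, 185, 180, 179, 160, 191, 216, 217, 206, 203, 209, 206]
232 [207, 203, 200, 205, 170, 159, 158, 164, 170, 175, 178, 182, 182, 179, 174, 173, 172, 148, 216, 206, 202, 208, 206]
240 [203, 198, 167, 197, 164, 165, 163, 162, 164, 174, 182, 192, 187, 181, 177, 175, 172, 170, 192, 167, 202, 196, 167]
248 [118, 118, 119, 95, 93, 98, 118, 109, 101, 102, 147, 115, 110, 136, 116, 106, 106, 109, 108, 126, 126, 126, 127]
256 [121, 122, 120, 91, 92, 93, 96, 97, 101, 104, 106, 114, 112, 110, 109, 108, 108, 108, 109, 122, 125, 124, 125]
264 [124, 122, 100, 92, 91, 92, 95, 95, 98, 101, 113, 121, 115, 111, 110, 109, 108, 108, 109, 104, 123, 121, 124]
272 [123, 120, 92, 91, 92, 91, 93, 94, 117, 119, 120, 123, 125, 123, 111, 108, 105, 105, 104, 92, 122, 120, 125]
280 [119, 118, 92, 91, 91, 91, 91, 96, 120, 119, 120, 121, 123, 122, 114, 96, 91, 91, 89, 92, 64, 64, 64]
288 [117, 121, 93, 91, 92, 92, 91, 69, 118, 121, 116, 97, 66, 44, 51, 91, 90, 91, 90, 91, 64, 65, 61]
296 [134, 141, 121, 90, 92, 91, 91, 81, 35, 38, 43, 39, 38, 39, 65, 92, 89, 91, 88, 99, 120, 116, 159]
304 [40, 39, 40, 102, 89, 91, 91, 92, 51, 40, 51, 86, 102, 54, 91, 88, 89, 91, 100, 119, 119, 119, 139]
```

>>> drive_tool(series="1 0 0 -15 0; 1 -1 0 -40 0; 1 -4 0 -60 0.1; 1 -4 0 -60 0.24; 1 -4 0 -60 0.38; 1 -4 0 -60 0.52; 1 -4 0 -60 0.66; 1 -4 0 -60 0.80; 1 -4 0 -60 0.94; 1 -4 0 -60 1.08; 1 -4 0 -60 1.22; 1 -4 0 -60 1.36; 1 -4 0 -60 1.5; 1 -4 0 -60 1.571; 1 -4 0 -60 1.571; 1 -4 0 -60 1.571")

```text
time: 12.9
tool_pos: [0.6154, -0.1478, 0.0245]
tcp_rot: [[0.987, -0.159, 0.0], [-0.159, -0.987, 0.0], [0.0, -0.0, -1.0]]
ft_force: [0.8, 0.5, 0.2]
width: 1.0
```

```bash
python3 snap.py w8
cat > bore.py <<'E'
import sys,json
from h import *
n=sys.argv[1];z=float(sys.argv[2]);s=json.load(open(f"pics/{n}.json"))
i=cv2.imread(f"pics/{n}.png");g=cv2.GaussianBlur(cv2.cvtColor(i,6),(3,3),0)[:300]
R=np.array(s["tcp_rot"]);t=np.array(s["tool_pos"])
for th in range(40,220,15):
  for inv in(0,1):
    m=((g>th)^inv).astype(np.uint8)
    for c in cv2.findContours(m,cv2.RETR_LIST,cv2.CHAIN_APPROX_NONE)[0]:
        A=cv2.contourArea(c)
        if A<500 or A>40000 or len(c)<20: continue
        e=cv2.fitEllipse(c);fit=A/(np.pi*e[1][0]*e[1][1]/4)
        if .95<fit<1.05 and e[1][0]/e[1][1]>.6 and abs(e[0][0]-277)<120:
            P=ray("wrist",e[0],z,s);print(th,inv,np.round(e[0],1),np.round(e[1],1),"fit",round(fit,2),"tool xy mm",((R.T@(P-t))[:2]*1000).round(1))
E
python3 bore.py w8 .013
```

```text
12.9 [ 0.6154 -0.1478  0.0245] [[0.987, -0.159, 0.0], [-0.159, -0.987, 0.0], [0.0, -0.0, -1.0]] [0.8 0.5 0.2] 0.9999518041896073
145 1 [277.6 224.2] [30.1 31.8] fit 0.95 tool xy mm [6.2 0.1]
```

>>> drive_tool(series="1 0 0 15 0; 1 0 0 35 0; 1 0 0 50 0; 1 0 0 55.5 0; 1 0 0 55.5 0; 0.8 0 0 55.5 0; 0 0 0 55.5 0; 0 0 0 55.5 0; 0 0 0 55.5 0; 0 0 0 55.5 0")

```text
time: 13.95
tool_pos: [0.6156, -0.148, -0.0313]
tcp_rot: [[0.987, -0.161, 0.0], [-0.161, -0.987, -0.0], [0.0, 0.0, -1.0]]
ft_force: [1.0, -1.3, -0.1]
width: 0.725
```

>>> drive_tool(series="1 0 0 0 0; 1 0 0 -2 0; 1 0 0 -2 0; 1 0 0 -2 -0.14; 1 0 0 -2 -0.28; 1 0 0 -2 -0.42; 1 0 0 -2 -0.56; 1 0 0 -2 -0.7; 1 0 0 -2 -0.84; 1 0 0 -2 -0.98; 1 0 0 -2 -1.12; 1 0 0 -2 -1.26; 1 0 0 -2 -1.4; 1 0 0 -2 -1.52; 1 0 0 -1 -1.571; 1 0 0 0 -1.571; 0.8 0 0 0 -1.571; 0 0 0 0 -1.571; 0 0 0 0 -1.571; 0 0 0 0 -1.571")

```text
time: 15.95
tool_pos: [0.6156, -0.1478, -0.0314]
tcp_rot: [[0.16, 0.987, 0.0], [0.987, -0.16, -0.0], [-0.0, 0.0, -1.0]]
ft_force: [0.6, 0.0, -0.2]
width: 0.725
```

>>> drive_tool(series="0 0 0 0 0; 0 0 0 -15 0; 0 0 0 -45 0; 0 0 0 -90 0; 0 0 0 -135 0; 0 0 0 -170 0; 0 0 0 -180 0; 0 0 0 -180 0")

```text
time: 16.75
tool_pos: [0.6163, -0.1481, 0.1504]
tcp_rot: [[0.16, 0.987, 0.003], [0.987, -0.16, -0.0], [0.0, 0.003, -1.0]]
ft_force: [-1.1, -0.2, -1.7]
width: 0.726
```

```bash
python3 snap.py w9; python3 bore.py w9 .157
python3 - <<'E'
from h import *
t=camera("top");cv2.imwrite("pics/top9.png",t)
E
```

```text
16.75 [ 0.6163 -0.1481  0.1504] [[0.16, 0.987, 0.003], [0.987, -0.16, -0.0], [0.0, 0.003, -1.0]] [-1.1 -0.2 -1.7] 0.726283899580668
```

>>> drive_tool(series="0 -6 -6 -15 0; 0 -25 -25 -35 0; 0 -50 -49 -50 0; 0 -78 -77 -50 0; 0 -100 -98 -50 0; 0 -109 -107 -50 0; 0 -111 -109 -50 0; 0 -111 -109 -50 0; 0 -111 -109 -50 0; 0 -111 -109 -50 0")

```text
time: 17.85
tool_pos: [0.4912, -0.2389, 0.1984]
tcp_rot: [[0.158, 0.987, -0.0], [0.987, -0.158, 0.0], [0.0, -0.0, -1.0]]
ft_force: [0.1, 0.6, -0.7]
width: 0.72
```

```bash
python3 snap.py v1; python3 bore.py v1 .06
python3 - <<'E'
from h import *
import json
s=json.load(open("pics/v1.json"))
print(proj("wrist",(.4915,-.24,.06),s),proj("wrist",(.4915,-.24,.122),s))
cv2.imwrite("pics/c7.png",cv2.resize(cv2.imread("pics/v1.png")[90:270,170:390],None,fx=3,fy=3))
E
```

```text
17.85 [ 0.4912 -0.2389  0.1984] [[0.158, 0.987, -0.0], [0.987, -0.158, 0.0], [0.0, -0.0, -1.0]] [ 0.1  0.6 -0.7] 0.7204866908243899
145 1 [280.7 265.4] [30.3 48.5] fit 0.96 tool xy mm [-82.5   3.9]
[277.5505088  188.82284848] [277.43131615 206.04267048]
```

View pics/c7.png

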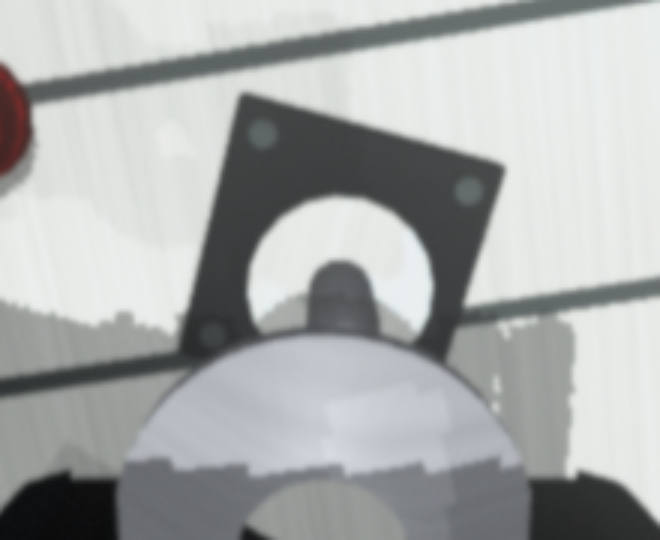

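The seat disc centre is at about (283.5,186), the dark pin stands inside it, and the held washer is dome up with its axis at column 278. That is all my views used, so from here I go by numbers.

```bash
cat > seat.py <<'E'
import sys,json
from h import *
n=sys.argv[1];s=json.load(open(f"pics/{n}.json"));g=cv2.cvtColor(cv2.imread(f"pics/{n}.png"),6).astype(float)
R=np.array(s["tcp_rot"]);t=np.array(s["tool_pos"]);c0=proj("wrist",(.493,-.237,.06),s)
c=np.array([float(x) for x in sys.argv[2:4]]) if len(sys.argv)>3 else c0
for it in range(3):
  pts=[]
  for a in np.radians(np.arange(-190,11,4)):
    r=np.arange(15,45,.5);x=c[0]+r*np.cos(a);y=c[1]+r*np.sin(a)
    v=cv2.remap(g.astype(np.float32),x.astype(np.float32)[None],y.astype(np.float32)[None],1)[0]
    d=v[4:]-v[:-4];k=d.argmin()
    if d[k]<-50: pts.append((x[k+2],y[k+2]))
  P=np.array([ray("wrist",p,.06,s) for p in pts])
  A=np.c_[2*P[:,:2],np.ones(len(P))];w=np.ones(len(P))>0
  for _ in range(4):
    q=np.linalg.lstsq(A[w],(P[w,:2]**2).sum(1),rcond=None)[0];rad=np.sqrt(q[2]+q[:2]@q[:2])
    e=np.abs(np.hypot(*(P[:,:2]-q[:2]).T)-rad);w=e<max(.0008,np.median(e)*2)
  c=proj("wrist",(q[0],q[1],.06),s)
d=np.array([q[0],q[1],t[2]])-t
print("seat",q[:2].round(4),"rad",rad.round(4),"n",w.sum(),"px",c.round(1),"tool mm",((R.T@d)*1000)[:2].round(1))
E
python3 seat.py v1 283.5 186
```

```text
seat [ 0.497  -0.2381] rad 0.0299 n 51 px [282.9 186. ] tool mm [1.7 5.6]
```

>>> drive_tool(series="0 1.5 5.5 10 0; 0 1.5 5.5 35 0; 0 1.5 5.5 65 0; 0 1.5 5.5 88 0; 0 1.5 5.5 98 0; 0 1.5 5.5 103 0; 0 1.5 5.5 108 0; 0 1.5 5.5 112 0; 0 1.5 5.5 116 0; 0 1.5 5.5 120 0; 0 1.5 5.5 124 0; 0 1.5 5.5 124 0")

```text
time: 19.1
tool_pos: [0.4955, -0.2392, 0.0742]
tcp_rot: [[0.16, 0.987, -0.001], [0.987, -0.16, 0.0], [0.0, -0.001, -1.0]]
ft_force: [0.3, -1.2, -1.5]
width: 0.724
```

>>> drive_tool(series="0 0 0 8 0; 0 0 0 18 0; 0 0 0 28 0; 0 0 0 36 0; 0 0 0 40 0; 0 0 0 42 0; 0 0 0 42 0")

```text
time: 19.8
tool_pos: [0.4957, -0.2395, 0.0324]
tcp_rot: [[0.16, 0.987, -0.0], [0.987, -0.16, 0.0], [-0.0, -0.0, -1.0]]
ft_force: [-0.5, 0.5, -2.0]
width: 0.725
```

>>> drive_tool(series="0 0 0 1.5 0; 0 0 0 3 0; 0 0 0 4 0; 0 0 0 5 0; 0 0 0 5 0")

```text
time: 20.3
tool_pos: [0.4959, -0.2394, 0.0285]
tcp_rot: [[0.16, 0.987, 0.0], [0.987, -0.16, 0.0], [0.001, 0.0, -1.0]]
ft_force: [-2.6, 1.6, 8.4]
width: 0.725
```

Layer 1 seated: contact force of 8 N at the predicted height. Releasing and going to the middle washer.

>>> drive_tool(series="1 0 0 0 0; 1 0 0 0 0; 1 0 0 0 0; 1 0 0 -12 0; 1 0 0 -40 0; 1 0 0 -75 0; 1 5 0 -92 0; 1 25 -2 -92 0; 1 60 -4 -92 0; 1 100 -7 -92 0; 1 142 -10 -92 0; 1 185 -13 -92 0; 1 228 -16 -92 0; 1 270 -19 -92 0; 1 310 -22 -92 0; 1 348 -24 -92 0; 1 378 -27 -92 0; 1 396 -28 -90 0; 1 401 -28 -85 0; 1 401 -28 -85 0")

```text
time: 22.3
tool_pos: [0.5319, 0.1601, 0.112]
tcp_rot: [[0.16, 0.987, -0.001], [0.987, -0.16, -0.001], [-0.001, -0.001, -1.0]]
ft_force: [-0.3, -0.8, 0.2]
width: 1.0
```

```bash
python3 snap.py m1
python3 - <<'E'
from h import *
import json
s=json.load(open("pics/m1.json"));g=cv2.cvtColor(cv2.imread("pics/m1.png"),6)
print([ (d,proj("wrist",np.array(s["tool_pos"])*[1,1,0]+[0,0,.093]+d*np.array([.16,.987,0]),s).round(0).tolist()) for d in(-.0065,0,.0065)])
for r in range(184,236,4): print(r,g[r,215:340:6].tolist())
E
```

```text
22.3 [0.5319 0.1601 0.112 ] [[0.16, 0.987, -0.001], [0.987, -0.16, -0.001], [-0.001, -0.001, -1.0]] [-0.3 -0.8  0.2] 0.9996891304313091
[(-0.0065, [277.0, 239.0]), (0, [277.0, 229.0]), (0.0065, [277.0, 219.0])]
184 [234, 232, 230, 226, 226, 70, 57, 183, 104, 100, 102, 102, 101, 101, 180, 89, 56, 100, 99, 101, 102]
188 [235, 235, 235, 233, 229, 76, 57, 109, 104, 103, 102, 104, 103, 103, 117, 79, 54, 97, 106, 140, 190]
192 [235, 235, 234, 236, 233, 77, 66, 225, 223, 222, 222, 222, 221, 220, 218, 142, 57, 228, 233, 237, 237]
196 [231, 214, 182, 128, 96, 67, 99, 193, 200, 197, 208, 210, 210, 211, 213, 148, 66, 235, 234, 236, 237]
200 [74, 78, 91, 92, 93, 102, 112, 120, 129, 134, 138, 138, 135, 132, 123, 118, 107, 152, 233, 235, 236]
204 [64, 73, 132, 122, 93, 97, 107, 115, 126, 133, 139, 140, 134, 129, 120, 112, 107, 98, 169, 234, 235]
208 [151, 157, 223, 160, 87, 86, 93, 105, 118, 141, 166, 168, 148, 122, 112, 102, 96, 91, 103, 227, 232]
212 [158, 158, 162, 127, 92, 77, 74, 82, 105, 120, 155, 178, 165, 128, 94, 87, 80, 91, 102, 158, 160]
216 [160, 158, 158, 135, 132, 100, 80, 69, 81, 132, 147, 147, 131, 92, 70, 74, 89, 113, 114, 159, 158]
220 [159, 158, 158, 156, 122, 159, 154, 113, 94, 99, 105, 105, 106, 88, 97, 123, 150, 135, 134, 159, 157]
224 [157, 158, 158, 157, 150, 114, 123, 119, 171, 149, 124, 171, 152, 124, 132, 140, 105, 120, 157, 160, 157]
228 [156, 156, 157, 159, 157, 76, 72, 114, 114, 114, 113, 113, 113, 112, 113, 99, 84, 157, 197, 162, 158]
232 [156, 156, 157, 159, 155, 74, 34, 124, 59, 55, 63, 66, 63, 66, 125, 42, 88, 157, 232, 166, 159]
```

>>> drive_tool(series="1 3 2.5 15 0; 1 3 2.5 45 0; 1 3 2.5 75 0; 1 3 2.5 90 0; 1 3 2.5 94 0; 1 3 2.5 94 0; 0 3 2.5 94 0; 0 3 2.5 94 0; 0 3 2.5 94 0; 0 3 2.5 94 0; 0 3 2.5 94 0")

```text
time: 23.45
tool_pos: [0.5339, 0.1641, 0.0192]
tcp_rot: [[0.16, 0.987, -0.003], [0.987, -0.16, 0.001], [0.0, -0.003, -1.0]]
ft_force: [-5.1, 1.6, 5.9]
width: 0.731
```

>>> drive_tool(series="0 0 0 -8 0; 0 0 0 -22 0; 0 0 0 -40 0; 0 -3 2 -55 0; 0 -18 10 -60 0; 0 -45 24 -60 0; 0 -80 41 -60 0; 0 -118 60 -60 0; 0 -156 79 -60 0; 0 -192 97 -60 0; 0 -225 113 -58 0; 0 -246 124 -45 0; 0 -256 129 -25 0; 0 -256 129 -5 0; 0 -256 129 10 0; 0 -256 129 18 0; 0 -256 129 18 0")

```text
time: 25.15
tool_pos: [0.6207, -0.1099, -0.0003]
tcp_rot: [[0.16, 0.987, -0.002], [0.987, -0.16, 0.0], [-0.0, -0.002, -1.0]]
ft_force: [-0.1, 0.3, -1.9]
width: 0.731
```

>>> drive_tool(series="0 0 0 5 0; 0 0 0 8 0; 0 -6 0 8.5 0; 0 -11.5 0 10 0; 0 -17 0 11.5 0; 0 -22 0 14.5 0; 0 -26.5 0 18 0; 0 -30 0 22.5 0; 0 -32 0 25.5 0; 0 -35 0 28 0; 0 -37.5 0 30.5 0; 0 -37.5 0 31 0")

```text
time: 26.35
tool_pos: [0.6161, -0.1482, -0.0297]
tcp_rot: [[0.161, 0.987, 0.001], [0.987, -0.161, -0.001], [-0.001, 0.001, -1.0]]
ft_force: [-2.0, -1.2, 9.4]
width: 0.728
```

```bash
python3 snap.py m2
python3 - <<'E'
from h import *
g=cv2.cvtColor(cv2.imread("pics/m2.png"),6)
for r in range(200,306,6): print(r,g[r,200:360:8].tolist())
E
```

```text
26.35 [ 0.6161 -0.1482 -0.0297] [[0.161, 0.987, 0.001], [0.987, -0.161, -0.001], [-0.001, 0.001, -1.0]] [-2.  -1.2  9.4] 0.7277030737814699
200 [206, 204, 208, 204, 210, 206, 210, 205, 206, 201, 176, 206, 213, 208, 208, 212, 208, 210, 212, 210]
206 [205, 205, 206, 204, 211, 207, 163, 153, 193, 196, 194, 190, 172, 126, 205, 212, 207, 210, 211, 210]
212 [205, 206, 205, 205, 212, 139, 193, 193, 188, 184, 183, 184, 186, 186, 168, 210, 206, 210, 209, 209]
218 [206, 208, 205, 206, 161, 195, 188, 174, 162, 160, 160, 162, 166, 174, 181, 175, 204, 208, 208, 210]
224 [210, 210, 204, 183, 196, 184, 162, 163, 161, 161, 174, 175, 175, 152, 187, 187, 173, 208, 206, 209]
230 [209, 209, 205, 197, 186, 166, 163, 162, 163, 164, 176, 176, 176, 177, 178, 184, 182, 202, 206, 209]
236 [191, 206, 191, 189, 162, 157, 159, 162, 162, 163, 176, 177, 176, 176, 174, 172, 171, 175, 205, 209]
242 [128, 123, 190, 174, 160, 153, 162, 157, 131, 110, 163, 144, 129, 175, 174, 156, 162, 173, 138, 145]
248 [100, 104, 141, 97, 93, 94, 95, 95, 116, 141, 144, 143, 110, 110, 109, 101, 101, 106, 105, 108]
254 [14, 107, 107, 95, 94, 94, 92, 113, 124, 130, 143, 143, 141, 108, 108, 104, 99, 101, 102, 37]
260 [12, 111, 102, 93, 94, 94, 95, 122, 124, 123, 124, 130, 127, 109, 109, 97, 97, 97, 100, 33]
266 [11, 108, 96, 94, 94, 93, 93, 121, 124, 122, 122, 126, 127, 97, 106, 98, 99, 99, 101, 31]
272 [10, 110, 96, 93, 93, 92, 87, 122, 124, 121, 122, 126, 127, 76, 96, 98, 99, 99, 101, 28]
278 [10, 108, 95, 91, 91, 91, 92, 123, 124, 120, 114, 95, 60, 82, 98, 97, 97, 98, 100, 25]
284 [8, 107, 96, 92, 93, 93, 93, 57, 39, 40, 40, 41, 47, 96, 98, 98, 99, 99, 101, 23]
290 [9, 102, 96, 91, 91, 91, 90, 85, 46, 39, 40, 47, 70, 95, 96, 97, 98, 96, 97, 22]
296 [9, 98, 100, 92, 90, 90, 89, 89, 85, 54, 54, 79, 93, 94, 94, 96, 98, 97, 97, 22]
302 [7, 54, 101, 91, 90, 89, 90, 91, 97, 102, 96, 100, 101, 96, 96, 96, 97, 95, 108, 51]
```

>>> drive_tool(series="1 0 0 0 0; 1 0 0 0 0; 1 0 0 0 0.02; 1 0 0 0 0.14; 1 0 0 0 0.28; 1 0 0 0 0.42; 1 0 0 0 0.56; 1 0 0 0 0.7; 1 0 0 0 0.84; 1 0 0 0 0.98; 1 0 0 0 1.12; 1 0 0 0 1.26; 1 0 0 0 1.4; 1 0 0 0 1.52; 1 0 0 0 1.571; 0.8 0 0 0 1.571; 0 0 0 0 1.571; 0 0 0 0 1.571; 0 0 0 0 1.571; 0 0 0 0 1.571")

```text
time: 28.4
tool_pos: [0.6156, -0.147, -0.0304]
tcp_rot: [[0.987, -0.16, 0.0], [-0.16, -0.987, 0.0], [0.0, -0.0, -1.0]]
ft_force: [0.6, -0.1, -0.8]
width: 0.726
```

>>> drive_tool(series="1 0 0 0 0; 1 0 0 0 0; 1 0 0 0 -0.02; 1 0 0 0 -0.14; 1 0 0 0 -0.28; 1 0 0 0 -0.42; 1 0 0 0 -0.56; 1 0 0 0 -0.7; 1 0 0 0 -0.84; 1 0 0 0 -0.98; 1 0 0 0 -1.12; 1 0 0 0 -1.26; 1 0 0 0 -1.4; 1 0 0 0 -1.52; 1 0 0 0 -1.571; 0.8 0 0 0 -1.571; 0 0 0 0 -1.571; 0 0 0 0 -1.571; 0 0 0 0 -1.571; 0 0 0 0 -1.571")

```text
time: 30.4
tool_pos: [0.6157, -0.1469, -0.0304]
tcp_rot: [[0.161, 0.987, 0.0], [0.987, -0.161, -0.0], [-0.0, 0.0, -1.0]]
ft_force: [0.5, -0.2, 0.4]
width: 0.73
```

>>> drive_tool(series="0 0 0 -12 0; 0 0 0 -45 0; 0 0 0 -90 0; 0 0 0 -130 0; 0 -6 -6 -152 0; 0 -25 -24 -155 0; 0 -52 -49 -155 0; 0 -80 -75 -155 0; 0 -101 -95 -155 0; 0 -109 -102 -155 0; 0 -110 -103.5 -152 0; 0 -110 -103.5 -143 0; 0 -110 -103.5 -133 0; 0 -110 -103.5 -125 0; 0 -110 -103.5 -119 0; 0 -110 -103.5 -114 0; 0 -110 -103.5 -109 0; 0 -110 -103.5 -109 0")

```text
time: 32.2
tool_pos: [0.4955, -0.2387, 0.078]
tcp_rot: [[0.16, 0.987, -0.001], [0.987, -0.16, 0.0], [0.0, -0.001, -1.0]]
ft_force: [0.5, 0.3, -1.2]
width: 0.732
```

>>> drive_tool(series="0 0 0 6 0; 0 0 0 15 0; 0 0 0 24 0; 0 0 0 30 0; 0 0 0 33 0; 0 0 0 34.5 0; 0 0 0 35.5 0; 0 0 0 36.5 0; 0 0 0 36.5 0")

```text
time: 33.1
tool_pos: [0.496, -0.239, 0.0426]
tcp_rot: [[0.16, 0.987, 0.001], [0.987, -0.16, -0.0], [0.0, 0.001, -1.0]]
ft_force: [-0.9, 0.5, 1.3]
width: 0.732
```

>>> drive_tool(series="1 0 0 0 0; 1 0 0 0 0; 1 0 0 0 0; 1 0 0 -15 0; 1 0 0 -45 0; 1 0 0 -75 0; 1 10 -1 -82 0; 1 40 -2 -82 0; 1 80 -4 -82 0; 1 125 -6 -82 0; 1 170 -9 -82 0; 1 215 -11 -82 0; 1 260 -13 -82 0; 1 305 -16 -82 0; 1 350 -18 -82 0; 1 395 -20 -82 0; 1 440 -23 -82 0; 1 485 -25 -82 0; 1 518 -27 -80 0; 1 529 -27 -75 0")

```text
time: 35.1
tool_pos: [0.5528, 0.2932, 0.1172]
tcp_rot: [[0.154, 0.988, 0.0], [0.988, -0.154, 0.003], [0.003, -0.0, -1.0]]
ft_force: [-0.2, 0.0, -0.1]
width: 1.0
```

>>> drive_tool(series="1 0 0 0 0; 1 0 0 0 0")

```text
time: 35.3
tool_pos: [0.5539, 0.2852, 0.1169]
tcp_rot: [[0.162, 0.987, -0.001], [0.987, -0.162, -0.002], [-0.002, -0.0, -1.0]]
ft_force: [-0.2, -0.9, -0.1]
width: 0.998
```

```bash
python3 snap.py f1
python3 - <<'E'
from h import *
import json
s=json.load(open("pics/f1.json"));g=cv2.cvtColor(cv2.imread("pics/f1.png"),6)
print([ (d,proj("wrist",np.array(s["tool_pos"])*[1,1,0]+[0,0,.093]+d*np.array([.16,.987,0]),s).round(0).tolist()) for d in(-.0065,0,.0065)])
for r in range(184,244,4): print(r,g[r,215:340:6].tolist())
E
```

```text
35.3 [0.5539 0.2852 0.1169] [[0.162, 0.987, -0.001], [0.987, -0.162, -0.002], [-0.002, -0.0, -1.0]] [-0.2 -0.9 -0.1] 0.9977467864081482
[(-0.0065, [277.0, 236.0]), (0, [277.0, 226.0]), (0.0065, [277.0, 217.0])]
184 [228, 228, 223, 218, 212, 120, 56, 123, 121, 118, 112, 112, 110, 107, 107, 75, 59, 230, 232, 231, 232]
188 [229, 230, 227, 227, 220, 119, 57, 227, 227, 228, 228, 229, 229, 229, 229, 142, 61, 230, 231, 231, 231]
192 [229, 230, 226, 227, 227, 126, 54, 152, 114, 143, 172, 189, 164, 140, 169, 84, 63, 230, 232, 231, 231]
196 [229, 229, 225, 228, 228, 119, 65, 87, 88, 133, 125, 190, 141, 106, 86, 72, 64, 230, 230, 222, 190]
200 [192, 167, 218, 229, 194, 84, 93, 102, 107, 110, 111, 113, 110, 107, 102, 94, 83, 119, 99, 95, 95]
204 [153, 151, 207, 217, 88, 96, 103, 106, 111, 114, 116, 116, 116, 111, 106, 100, 95, 87, 86, 97, 109]
208 [151, 151, 166, 168, 103, 104, 108, 110, 114, 116, 117, 116, 116, 114, 110, 108, 104, 97, 101, 215, 199]
212 [151, 150, 142, 118, 134, 148, 140, 130, 124, 123, 124, 122, 121, 120, 120, 122, 131, 134, 110, 155, 155]
216 [84, 63, 59, 59, 127, 154, 172, 180, 183, 187, 192, 189, 183, 181, 177, 170, 152, 133, 135, 154, 155]
220 [57, 57, 64, 82, 116, 120, 157, 175, 179, 186, 194, 190, 180, 176, 173, 157, 140, 148, 152, 153, 154]
224 [122, 143, 149, 148, 150, 98, 36, 119, 79, 78, 95, 91, 68, 86, 127, 45, 88, 151, 152, 153, 155]
228 [155, 152, 149, 147, 152, 96, 36, 117, 66, 36, 37, 37, 37, 50, 121, 43, 91, 208, 195, 153, 155]
232 [154, 150, 150, 147, 153, 101, 33, 116, 66, 35, 36, 38, 37, 54, 120, 41, 93, 169, 230, 157, 155]
236 [153, 150, 151, 150, 153, 95, 32, 116, 66, 35, 34, 35, 37, 54, 118, 41, 103, 153, 229, 162, 155]
240 [153, 151, 170, 179, 154, 116, 34, 116, 66, 33, 34, 35, 35, 56, 119, 39, 115, 153, 218, 227, 180]
```

>>> drive_tool(series="1 5 3 15 0; 1 5 3 45 0; 1 5 3 78 0; 1 5 3 94 0; 1 5 3 98 0; 1 5 3 98 0; 0 5 3 98 0; 0 5 3 98 0; 0 5 3 98 0; 0 5 3 98 0; 0 5 3 98 0")

```text
time: 36.45
tool_pos: [0.5566, 0.2929, 0.02]
tcp_rot: [[0.16, 0.987, -0.002], [0.987, -0.16, 0.001], [0.001, -0.002, -1.0]]
ft_force: [-4.0, -1.2, 5.7]
width: 0.728
```

>>> drive_tool(series="0 0 0 -8 0; 0 0 0 -22 0; 0 0 0 -40 0; 0 -4 1 -57 0; 0 -25 8 -62 0; 0 -62 20 -62 0; 0 -102 33 -62 0; 0 -142 47 -62 0; 0 -182 60 -62 0; 0 -222 73 -62 0; 0 -262 86 -62 0; 0 -302 100 -62 0; 0 -340 112 -60 0; 0 -370 122 -50 0; 0 -387 128 -30 0; 0 -387 128 -8 0; 0 -387 128 10 0; 0 -387 128 19 0; 0 -387 128 19 0")

```text
time: 38.35
tool_pos: [0.6212, -0.1096, -0.0008]
tcp_rot: [[0.159, 0.987, -0.002], [0.987, -0.159, 0.001], [0.0, -0.002, -1.0]]
ft_force: [-0.3, -0.6, -1.9]
width: 0.731
```

>>> drive_tool(series="0 0 0 4 0; 0 0 0 7 0; 0 -6 0 7.5 0; 0 -11.5 0 8.5 0; 0 -17 0 10.5 0; 0 -22 0 13.5 0; 0 -26.5 0 17 0; 0 -30 0 21.5 0; 0 -33 0 26.5 0; 0 -34 0 29 0; 0 -35 0 31 0; 0 -35 0 31 0; 0.85 -35 0 31 0; 1 -35 0 31 0; 1 -35 0 31 0; 1 -35 0 31 0")

```text
time: 39.95
tool_pos: [0.6163, -0.1442, -0.0311]
tcp_rot: [[0.16, 0.987, -0.0], [0.987, -0.16, 0.001], [0.001, -0.001, -1.0]]
ft_force: [0.1, 0.3, -0.1]
width: 0.999
```

```bash
python3 snap.py f2
python3 - <<'E'
from h import *
g=cv2.cvtColor(cv2.imread("pics/f2.png"),6)
for r in range(200,306,6): print(r,g[r,200:360:8].tolist())
E
```

```text
39.95 [ 0.6163 -0.1442 -0.0311] [[0.16, 0.987, -0.0], [0.987, -0.16, 0.001], [0.001, -0.001, -1.0]] [ 0.1  0.3 -0.1] 0.9990993551286992
200 [204, 201, 206, 202, 204, 203, 207, 202, 203, 210, 209, 205, 214, 205, 205, 208, 205, 207, 209, 206]
206 [203, 202, 205, 201, 206, 203, 207, 203, 204, 210, 208, 205, 213, 204, 205, 208, 204, 207, 208, 207]
212 [202, 202, 203, 201, 207, 203, 206, 202, 159, 114, 105, 129, 196, 216, 206, 215, 215, 211, 207, 206]
218 [201, 204, 201, 202, 209, 204, 117, 139, 169, 174, 184, 173, 168, 102, 205, 220, 215, 215, 206, 206]
224 [204, 204, 201, 204, 206, 111, 164, 169, 174, 178, 188, 186, 182, 178, 164, 173, 216, 218, 204, 207]
230 [207, 205, 201, 206, 114, 164, 165, 168, 173, 177, 188, 185, 181, 177, 177, 175, 200, 210, 203, 207]
236 [207, 205, 201, 139, 157, 161, 165, 170, 176, 181, 192, 188, 183, 179, 175, 169, 163, 207, 203, 205]
242 [148, 124, 119, 161, 157, 150, 159, 165, 173, 177, 190, 189, 173, 172, 169, 161, 174, 135, 127, 143]
248 [120, 120, 100, 95, 97, 96, 99, 97, 100, 105, 120, 110, 108, 114, 111, 110, 112, 112, 126, 126]
254 [119, 119, 94, 95, 97, 97, 98, 99, 104, 108, 118, 114, 112, 110, 110, 111, 110, 110, 122, 126]
260 [120, 122, 91, 94, 94, 97, 98, 99, 102, 103, 109, 114, 112, 112, 110, 111, 107, 110, 102, 125]
266 [123, 121, 91, 92, 94, 94, 97, 99, 115, 121, 123, 125, 115, 112, 110, 107, 108, 106, 93, 124]
272 [124, 114, 91, 90, 92, 92, 97, 112, 121, 120, 119, 124, 125, 113, 110, 106, 98, 92, 94, 124]
278 [124, 112, 89, 93, 90, 93, 94, 119, 122, 118, 119, 124, 125, 114, 101, 91, 93, 93, 92, 93]
284 [121, 113, 91, 91, 92, 92, 93, 119, 122, 118, 119, 123, 117, 93, 93, 92, 92, 94, 90, 65]
290 [134, 134, 92, 92, 93, 90, 92, 127, 88, 55, 43, 39, 40, 51, 93, 91, 91, 90, 89, 44]
296 [135, 139, 92, 91, 92, 91, 95, 45, 38, 42, 40, 38, 40, 63, 93, 90, 91, 88, 100, 118]
302 [40, 39, 100, 103, 99, 93, 95, 55, 43, 39, 59, 89, 54, 93, 91, 89, 99, 101, 118, 127]
```

>>> drive_tool(series="1 -1 0 0 0; 1 -3 0 0 0.03; 1 -3 0 0 0.16; 1 -3 0 0 0.3; 1 -3 0 0 0.44; 1 -3 0 0 0.58; 1 -3 0 0 0.72; 1 -3 0 0 0.86; 1 -3 0 0 1; 1 -3 0 0 1.14; 1 -3 0 0 1.28; 1 -3 0 0 1.42; 1 -3 0 0.5 1.53; 1 -3 0 0.5 1.571; 1 -3 0 0.5 1.571; 0.8 -3 0 0.5 1.571; 0 -3 0 0.5 1.571; 0 -3 0 0.5 1.571; 0 -3 0 0.5 1.571; 0 -3 0 0.5 1.571")

```text
time: 42.0
tool_pos: [0.616, -0.1482, -0.0313]
tcp_rot: [[0.987, -0.161, 0.0], [-0.161, -0.987, -0.0], [0.0, 0.0, -1.0]]
ft_force: [0.9, -0.4, 0.1]
width: 0.723
```

>>> drive_tool(series="1 0 0 0 0; 1 0 0 0 0; 1 0 0 0 -0.02; 1 0 0 0 -0.14; 1 0 0 0 -0.28; 1 0 0 0 -0.42; 1 0 0 0 -0.56; 1 0 0 0 -0.7; 1 0 0 0 -0.84; 1 0 0 0 -0.98; 1 0 0 0 -1.12; 1 0 0 0 -1.26; 1 0 0 0 -1.4; 1 0 0 0 -1.52; 1 0 0 0 -1.571; 0.8 0 0 0 -1.571; 0 0 0 0 -1.571; 0 0 0 0 -1.571; 0 0 0 0 -1.571; 0 0 0 0 -1.571")

```text
time: 44.0
tool_pos: [0.616, -0.148, -0.0314]
tcp_rot: [[0.161, 0.987, 0.0], [0.987, -0.161, -0.0], [-0.0, 0.0, -1.0]]
ft_force: [-0.5, 0.5, -0.4]
width: 0.727
```

>>> drive_tool(series="0 0 0 -12 0; 0 0 0 -45 0; 0 0 0 -90 0; 0 0 0 -130 0; 0 -6 -6 -152 0; 0 -25 -24 -155 0; 0 -52 -49 -155 0; 0 -80 -76 -155 0; 0 -101 -96 -155 0; 0 -108 -103 -155 0; 0 -109 -104 -152 0; 0 -109 -104 -143 0; 0 -109 -104 -133 0; 0 -109 -104 -125 0; 0 -109 -104 -119 0; 0 -109 -104 -114 0; 0 -109 -104 -109 0; 0 -109 -104 -109 0")

```text
time: 45.8
tool_pos: [0.4955, -0.2387, 0.0769]
tcp_rot: [[0.16, 0.987, -0.001], [0.987, -0.16, 0.0], [0.0, -0.001, -1.0]]
ft_force: [-0.7, -0.1, -1.7]
width: 0.721
```

>>> drive_tool(series="0 0 0 6 0; 0 0 0 13 0; 0 0 0 18 0; 0 0 0 20 0; 0 0 0 21 0; 0 0 0 22 0; 0 0 0 23 0; 0 0 0 23 0")

```text
time: 46.6
tool_pos: [0.4959, -0.2389, 0.0547]
tcp_rot: [[0.16, 0.987, 0.0], [0.987, -0.16, -0.0], [-0.0, 0.0, -1.0]]
ft_force: [0.2, 0.2, -1.6]
width: 0.725
```

>>> drive_tool(series="0 0 0 0.5 0; 0 0 0 1 0; 0 0 0 1 0")

```text
time: 46.9
tool_pos: [0.496, -0.239, 0.0544]
tcp_rot: [[0.16, 0.987, 0.0], [0.987, -0.16, 0.0], [0.0, 0.0, -1.0]]
ft_force: [-1.5, 1.1, 6.7]
width: 0.722
```

Contact with 6.7 N at 54.4 mm, against 54.6 predicted, so the stack height is right. Releasing and backing off.

>>> drive_tool(series="1 0 0 0 0; 1 0 0 0 0; 1 0 0 0 0; 1 0 0 -15 0; 1 0 0 -45 0; 1 0 0 -85 0; 1 0 0 -125 0; 1 0 0 -145 0; 1 0 0 -145 0; 1 0 0 -145 0; 1 0 0 -145 0")

```text
time: 48.0
tool_pos: [0.495, -0.2385, 0.1977]
tcp_rot: [[0.16, 0.987, -0.002], [0.987, -0.16, 0.001], [0.0, -0.002, -1.0]]
ft_force: [0.2, -0.3, 0.1]
width: 0.999
```

```bash
python3 snap.py z1
python3 - <<'E'
from h import *
import json
s=json.load(open("pics/z1.json"));im=cv2.imread("pics/z1.png");g=cv2.cvtColor(im,6)
# expected outlines for washers at rim heights: top washer rim upper edge z=.06+.032, r 33; dome flat z=.099 r 17
C=np.array([.4965,-.2385])
def prof(z,r,nm):
    best=[]
    for a in np.radians(np.arange(0,360,30)):
        v=[]
        for rr in np.arange(r-.008,r+.0085,.001):
            u=proj("wrist",(C[0]+rr*np.cos(a),C[1]+rr*np.sin(a),z),s)
            x,y=u.round().astype(int); v.append(int(g[y,x]) if 0<=y<300 and 0<=x<560 else -1)
        best.append(v)
        print(nm,int(np.degrees(a).round()),v)
prof(.092,.033,"rim3"); 
print("colour saturation around:",[int(x) for x in np.ptp(im[150:230,250:310].astype(int),axis=2).mean(1)[::10]])
n=[camera("top"),camera("side")];old=[cv2.imread("pics/top0.png"),cv2.imread("pics/side0.png")]
hs=lambda i:cv2.cvtColor(i,cv2.COLOR_BGR2HSV)
for k in(0,1):
    for j in(old[k],n[k]):
        h=hs(j);m=(((h[...,0]<8)|(h[...,0]>172))&(h[...,1]>150)&(h[...,2]>60)).astype(np.uint8)
        _,_,st,ce=cv2.connectedComponentsWithStats(m);print(k,[c.round(1).tolist() for c,q in zip(ce[1:],st[1:]) if q[4]>40])
    d=cv2.absdiff(n[k],old[k]).max(2);x=(slice(120,150),slice(265,300)) if k==0 else (slice(155,205),slice(328,368))
    y=(slice(260,285),slice(272,300)) if k==0 else (slice(260,290),slice(213,248))
    print("beaker diff",d[x].mean().round(1),"spacer diff",d[y].mean().round(1))
cv2.imwrite("pics/topz.png",n[0]);cv2.imwrite("pics/sidez.png",n[1])
E
```

```text
48.0 [ 0.495  -0.2385  0.1977] [[0.16, 0.987, -0.002], [0.987, -0.16, 0.001], [0.0, -0.002, -1.0]] [ 0.2 -0.3  0.1] 0.999064021571067
rim3 0 [170, 171, 171, 171, 172, 171, 169, 152, 112, 73, 59, 61, 85, 146, 200, 220, 223]
rim3 30 [176, 176, 175, 175, 175, 174, 172, 150, 96, 61, 61, 59, 58, 60, 60, 61, 62]
rim3 60 [180, 180, 178, 177, 177, 177, 172, 158, 119, 122, 94, 70, 61, 59, 61, 62, 61]
rim3 90 [181, 180, 180, 181, 181, 182, 176, 163, 133, 140, 127, 91, 63, 58, 57, 57, 57]
rim3 120 [175, 173, 173, 173, 176, 181, 176, 165, 143, 110, 76, 58, 57, 56, 58, 57, 58]
rim3 150 [177, 176, 175, 175, 176, 175, 175, 145, 88, 61, 54, 53, 53, 54, 54, 55, 53]
rim3 180 [185, 185, 185, 185, 186, 186, 184, 178, 158, 105, 81, 75, 67, 63, 62, 56, 50]
rim3 210 [116, 116, 116, 116, 115, 115, 116, 122, 129, 145, 149, 149, 149, 148, 147, 148, 150]
rim3 240 [118, 118, 117, 115, 116, 116, 117, 120, 127, 139, 143, 145, 146, 147, 148, 148, 148]
rim3 270 [118, 118, 116, 115, 116, 119, 118, 122, 132, 142, 147, 147, 148, 148, 148, 148, 147]
rim3 300 [117, 116, 117, 118, 120, 119, 114, 114, 99, 65, 49, 46, 54, 54, 71, 103, 132]
rim3 330 [182, 182, 182, 183, 182, 181, 169, 156, 95, 78, 104, 139, 145, 145, 148, 149, 149]
colour saturation around: [2, 6, 9, 9, 7, 8, 8, 6]
0 [[23.3, 140.4], [442.7, 179.6], [128.4, 223.2], [323.8, 271.6]]
0 [[23.4, 140.4], [442.6, 179.4], [128.4, 223.2], [323.8, 271.6]]
beaker diff 8.8 spacer diff 6.6
1 [[168.7, 159.4], [264.5, 295.9], [497.8, 321.6]]
1 [[175.0, 62.4], [168.7, 159.4], [264.5, 296.0], [497.7, 322.0]]
beaker diff 55.1 spacer diff 9.7
```

```bash
python3 -c "
from workcell import *
print(hand_in(),observe()['time'])"
```

```text
the job is handed in; nothing more can be done
the job is handed in; nothing more can be done
```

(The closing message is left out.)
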